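# Put the bike tools away, shut the tool drawer and lock it

### The arm

A 7-joint arm with a two-finger parallel gripper is mounted at the origin on the work surface. World frame = base frame: x ahead of the robot, y to its left, z up, the work surface at z = 0. Lengths are in m, angles in rad, forces in N, time in s.
With the tool pointing down it reaches from about 0.425 to 0.925 m from the base axis. Payload 6.8 kg.
Tool frame: the origin (TCP) lies at the centre of the arm's flange, where the gripper is bolted on; the fingertips stand 173 mm ahead of it and the grasp point (between the pads) lies 155 mm ahead of it (finger_overhang is the distance from the TCP to the fingertips, in m); y points along the fingers, z is the direction in which the jaws open and shut, and the axes are right-handed (so a half turn about y gives the same grasp; the last joint's range is limited). The gripper opens to 85 mm and grips with 20 to 120 N. Pads are 22 mm wide; open, the fingers measure 114 mm over their backs; the gripper's body (76 mm by 85 mm) begins 54 mm behind the grasp point. The pads swing forward as they close: fully open they stand 13 mm farther back than shut.
Start: joints at [1.079, 0.477, 0.022, 1.555, -0.011, 1.109, -0.083], TCP at [0.253, -0.626, 0.405] pointing down, gripper open.
Joint ranges: [-2.96, 2.96], [-0.34, 2.1], [-1.41, 1.46], [0.24, 2.44], [-1.37, 4.51], [0.17, 1.92], [-2.96, 2.96]. Speed limits (rad/s): [2.39, 2.39, 3.14, 3.14, 3.14, 3.14, 3.14].

### API

Orientations are given as a rotation vector (axis times angle).
In Python, from bench import get_obs, grab_frame, hand_in, finger_overhang gives the robot as it stands. The module is installed in compiled form; this text tells all that it offers.
- The arm moves only by the shell command python3 -m jog 'ROWS' [FORCE]. ROWS is JSON, a list of rows, each a list of 3 entries, a list of its own where there are three numbers: the shift along the tool's x, y, z in cm, then the turn about the tool's y in rad, then the gripper command: -1 is fully open, 1 is shut, values between are in proportion. In form: [[[x, y, z], twist, gripper], ...]. A call has 1 to 10 rows; each row is the pose to reach, as a shift and turn from the pose commanded when the call began, along the tool's axes at that moment; what a row does not reach only later rows make up. A row lasts 1/8 s, in which the tool goes at most 62.5 mm and 10.7 degrees, less where a joint would pass 70% of its speed; a pose out of reach is approached as far as the arm can. A call with a gripper value outside its range is refused whole. The fingers move at their own pace and stop on an object; FORCE is the grip in N (left out, the last holds). Time passes only in rows, so rows that repeat a pose let the fingers close. It gives the time, the measured TCP pose, the force and the opening at its end, in the units of the state.
- get_obs(): the state, without advancing time (a new reading comes with each control period).
- grab_frame(name): name is "scene" or "side" or "wrist"; returns a dict with "image" (384x512x3 uint8, blue, green, red), "fx", "fy", "cx", "cy" (pixels), "origin" and "rotation" of the camera in the world. Camera axes: x right, y up, looking along -z (the intrinsics and any distortion apply to the point x, -y, -z); pixel columns grow to the right and rows downward; lengths in m; the calibration is good to about 2 mm. A picture is of the moment at which its call begins. There is no depth.
- hand_in(): hands the job in, once; it reports no verdict.
The state is a dict: "clock": time; "joints": joint angles; "qvel": joint speeds; "tau": joint torques, N m; "tcp_pos": TCP position; "orientation": TCP orientation; "contact_force": force on the tool from outside, world axes, zero at the start; "moment": the same for the moment, N m; "grip_width": finger opening in m.
Only numpy, scipy, OpenCV 4.12 (cv2) and the standard library are available. Lean on these libraries where they do the work, as an engineer would, in place of code of your own. Each camera call takes 0.05 s, during which the arm holds its last target.

### The job

Put every tire lever on the table into the left compartment of the open tool drawer and the metal parts (spoke key, seat clamp) into the right one, left and right as seen from the robot. The cam lever beside the drawer has been swung across its path by mistake: swing it free, push the loaded drawer fully home until it seats at its detent, and then swing the cam lever all the way back across the drawer front to lock it. Leave the headlamp, the glass dish of bolts and the patch tin where they are.

Things in the scene. Friction and masses are not known exactly. Their poses are not given: they have to be found in the camera images.
- cabinet: (all sizes here and below in mm) low grey steel one-drawer unit standing on the table, 240 deep (x), 260 wide (y), 88 high; origin at the centre of its underside, front face 120 in front of it (its -x, towards the robot). A 60 high ear on its left front corner carries the cam lever
- drawer (a joint): drawer travel in m: 0 = fully home, grows as it is pulled out towards the cabinet's -x, 0.175 at most. A sprung detent bump must be pushed over in the last 15 mm (about 5 N, up to 15 N in a fast push; then it snaps home); the drawer runs with light friction
- drawer_front (a point): on the drawer, middle of the outer (robot) side of its steel front panel, 60 above the table; axes as the cabinet's. The panel is 250 wide (y), 14 thick, from 8 to 78 above the table; a 10 mm finger lip stands out from it 22 above the table. Side walls of the drawer reach 50 above the table
- bay_left (a point): on the drawer floor (14 above the table), mid-width of the left (+y) compartment, 70 behind the inner side of the front panel; x axis to the drawer's rear, y left, z up. The compartment is 110 wide and runs from 70 in front of this point to 131 behind it; what lies under the cabinet's top cannot be reached. The outer wall is 36 high inside, the divider 4 thick and 32 high
- bay_right (a point): the same point for the right (-y) compartment, 114 to the right of bay_left
- cam_lever (a joint): angle of the cam lever about its vertical pivot, rad: 0 = free (handle points out to the left, +y of the cabinet, nose clear of the drawer), 1.57 = locked (handle points forward, -x of the cabinet, nose lies across in front of the drawer front). Grows anticlockwise seen from above; stops at 0 and 1.57; stays where it is left. While the nose is across the path the drawer cannot be shut
- cam_pivot (a point): on the pivot axis of the cam lever, 106 above the table, beside the drawer's left edge just in front of the cabinet
- cam_grip (a point): on the axis of the upright black grip post of the cam lever (18 diameter, from 72 to 124 above the table), 106 above the table, 68 from the pivot axis
- tire_lever_a: white plastic tire lever lying flat, 100 long (along its x), 20 wide (y), 10 thick (z); origin at the centre of its underside. Plain handle to -x, narrower hooked tip to +x; grip across y at the origin. May be absent (None at the start)
- tire_lever_b: white plastic tire lever lying flat, 100 long (along its x), 20 wide (y), 10 thick (z); origin at the centre of its underside. Plain handle to -x, narrower hooked tip to +x; grip across y at the origin. May be absent (None at the start)
- tire_lever_c: white plastic tire lever lying flat, 100 long (along its x), 20 wide (y), 10 thick (z); origin at the centre of its underside. Plain handle to -x, narrower hooked tip to +x; grip across y at the origin. May be absent (None at the start)
- spoke_key: steel spoke key lying flat, 90 long (along its x), 12 thick: bar 14 wide to -x, round head 36 diameter at +27 in x; origin at the centre of the underside; grip the bar across y, at the origin or just behind it. May be absent
- seat_clamp: bright steel seat clamp lying flat: ring 42 outer diameter, 32 bore, 16 high, with a 16 wide bolt lug reaching 42 out along its +x; origin at the centre of the ring's underside; grip the ring across y. May be absent
- headlamp: green plastic headlamp, about 60 diameter, 40 high, bystander; origin under its centre
- bolt_dish: glass dish of bolts, 110 diameter, 35 high, bystander; origin under its centre
- patch_tin: patch tin, 90 x 65 x 24, bystander beside the cabinet; origin under its centre

How it is judged:
By the outcome, as a careful person would: the job done as asked, in the order asked, and still so for the second after the job is handed in, with the robot touching nothing.
Of tire_lever_a, tire_lever_b, tire_lever_c, spoke_key, seat_clamp only 4 to 5 are there at a start; the rules pass over those that are not, and their reading is None.
At some moment in a run one of tire_lever_a, tire_lever_b, tire_lever_c, spoke_key, seat_clamp may be knocked a few centimetres aside while the robot is not near it.
Once in a run the grip may slacken for a moment while it holds something.
It also fails if it takes over 208 s, if anything falls off the work surface, if the arm or the gripper's body presses on something with over 40 N, if the wrist force passes 120 N, or if a joint passes its speed limit or range.

## Working session

There is one attempt and no reset: what is moved stays moved. The work goes in short steps, Python scripts to look and compute and a shell command to move; the robot and the scene stay as the last step left them, time stands still between calls to the robot, and variables do not carry over. Pictures are saved under pics/ and viewed, and the job is handed in when it is done.

```bash
mkdir -p pics; ls; cat > h.py <<'E'
import numpy as np, cv2
from scipy.spatial.transform import Rotation as R
from bench import get_obs, grab_frame, finger_overhang
def snap(name, fn):
    f=grab_frame(name); cv2.imwrite('pics/'+fn+'.png',f['image']); np.save('pics/'+fn+'.npy',f,allow_pickle=True); return f
def ray(f,u,v):
    d=np.array([(u-f['cx'])/f['fx'],-(v-f['cy'])/f['fy'],-1.0])
    Rm=np.array(f['rotation']); 
    if Rm.shape!=(3,3): Rm=R.from_rotvec(Rm).as_matrix()
    return np.array(f['origin']),Rm@d
def onz(f,u,v,z):
    o,d=ray(f,u,v); t=(z-o[2])/d[2]; return o+t*d
def proj(f,p):
    Rm=np.array(f['rotation'])
    if Rm.shape!=(3,3): Rm=R.from_rotvec(Rm).as_matrix()
    c=Rm.T@(np.array(p)-np.array(f['origin'])); return f['cx']+f['fx']*c[0]/-c[2], f['cy']-f['fy']*c[1]/-c[2]
def tri(f1,a,f2,b):
    o1,d1=ray(f1,*a);o2,d2=ray(f2,*b)
    s=np.linalg.lstsq(np.c_[d1,-d2],o2-o1,rcond=None)[0]
    p,q=o1+s[0]*d1,o2+s[1]*d2; return (p+q)/2,np.linalg.norm(p-q)
def load(fn): return np.load('pics/'+fn+'.npy',allow_pickle=True).item()
E
python3 - <<'E'
from h import *
for n in ['scene','side','wrist']:
    f=snap(n,n+'0'); print(n,{k:np.round(np.array(v),3).tolist() for k,v in f.items() if k!='image'})
o=get_obs(); print(o, finger_overhang)
print(R.from_rotvec(o['orientation']).as_matrix().round(3))
E
```

```text
pics
scene {'fx': 496.325, 'fy': 496.325, 'cx': 257.311, 'cy': 192.676, 'origin': [1.251, -0.639, 1.292], 'rotation': [0.631, 0.256, 0.758]}
side {'fx': 360.808, 'fy': 360.808, 'cx': 255.125, 'cy': 196.174, 'origin': [0.295, 0.874, 0.856], 'rotation': [0.191, -1.181, -2.552]}
wrist {'fx': 308.058, 'fy': 308.058, 'cx': 254.582, 'cy': 189.584, 'origin': [0.314, -0.6, 0.374], 'rotation': [-0.233, 0.161, -1.179]}
{'clock': 0.15, 'joints': array([ 1.07889008,  0.47762075,  0.02237036,  1.55617597, -0.01148774,
        1.10931105, -0.08311109]), 'qvel': array([-8.21383980e-04, -2.50908043e-03,  5.08607914e-05, -5.01334393e-03,
        1.37741749e-03, -1.19688624e-03,  1.18181715e-03]), 'tau': array([ 3.61338432e-03, -5.96927190e+01,  1.61086366e+00, -2.81488466e+01,
        1.27164961e-02,  6.59180936e-03,  1.02944017e-05]), 'tcp_pos': array([ 0.25267935, -0.62570817,  0.40396273]), 'orientation': array([-0.39118264,  2.01276219, -2.01002969]), 'contact_force': array([ 0.36630687, -0.27071762,  0.02756071]), 'moment': array([-0.00622521,  0.02614656, -0.04590398]), 'grip_width': 0.08521968541757122} 0.1734
[[-0.927 -0.001  0.374]
 [-0.374  0.001 -0.927]
 [ 0.    -1.    -0.001]]
```

View pics/scene0.png

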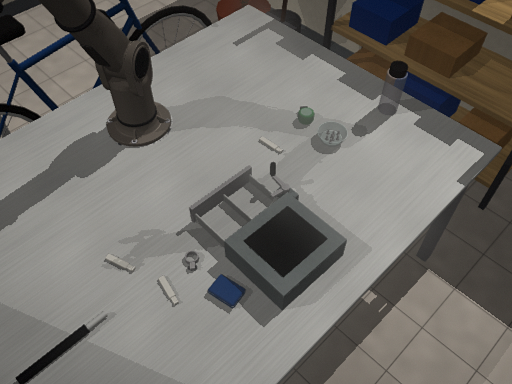

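View pics/side0.png

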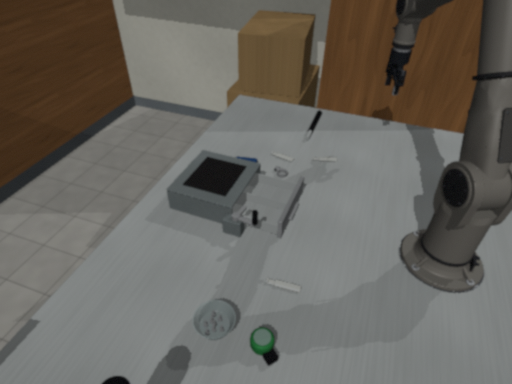

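View pics/wrist0.png

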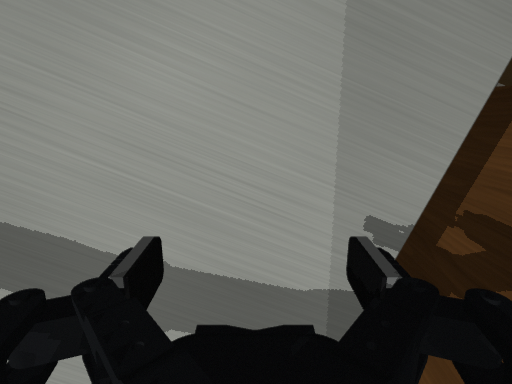

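The scene view shows white levers at about (271,145), (120,263) and (168,290), the clamp at (191,261), the tin at (226,291), the dish at (332,133) and the headlamp at (306,115). The cam post is at (272,168). I'll zoom in to measure.

```bash
python3 - <<'E'
from h import *
f=load('scene0');im=f['image']
cv2.imwrite('pics/z1.png',cv2.resize(im[120:310,90:350],None,fx=3,fy=3,interpolation=cv2.INTER_CUBIC))
g=load('side0')['image']
cv2.imwrite('pics/z2.png',cv2.resize(g[90:310,160:350],None,fx=3.5,fy=2.7,interpolation=cv2.INTER_CUBIC))
E
```

```text
(no output)
```

View pics/z1.png

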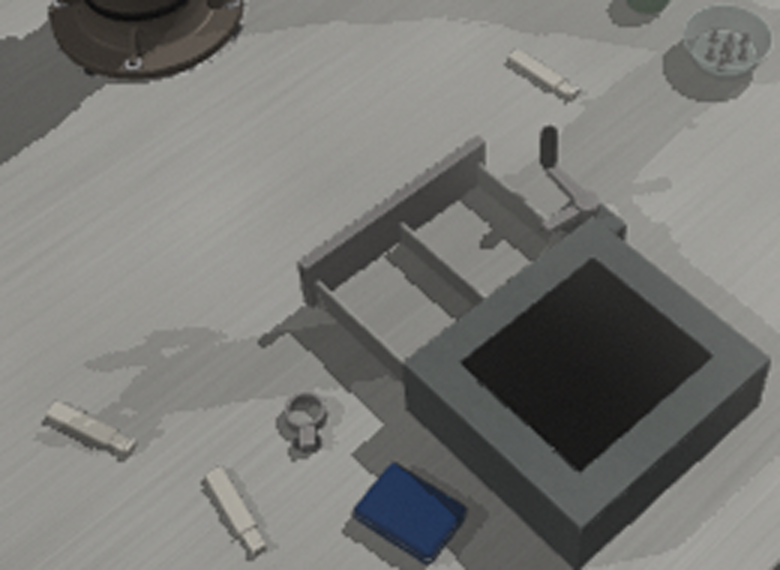

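View pics/z2.png

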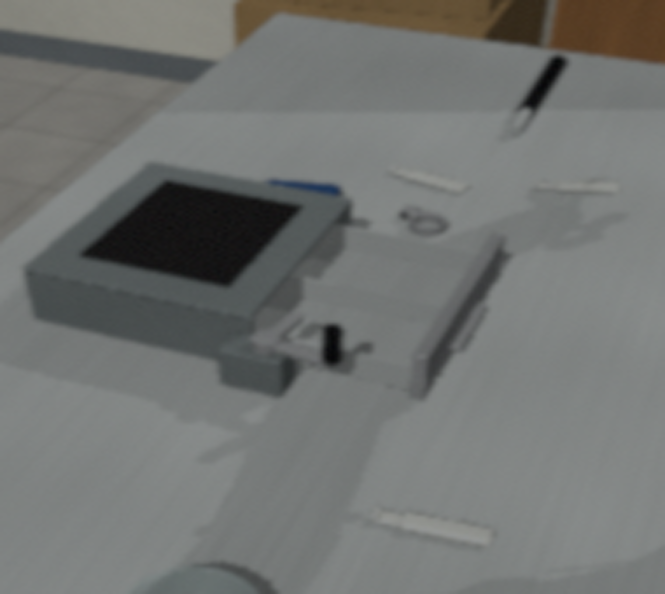

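```bash
python3 - <<'E'
from h import *
f=load('scene0');s=load('side0');im=f['image']
Z=lambda a,b:(90+a/3,120+b/3)
S=lambda a,b:(160+a/3.5,90+b/2.7)
cs=[Z(406,366),Z(581,528),Z(768,360),Z(600,233)]
P=[onz(f,*c,0.088) for c in cs]
print('cab top scene',np.round(P,3).tolist())
print('cab side', [np.round(onz(s,*S(*c),.088),3).tolist() for c in [(27,270),(152,165),(350,203),(248,318)]])
print('front panel top ends', [np.round(onz(f,*Z(*c),.078),3).tolist() for c in [(300,265),(484,142)]], [np.round(onz(s,*S(*c),.078),3).tolist() for c in [(418,358),(500,240)]])
print('post top',onz(f,*Z(549,130),.124),'tri',tri(f,Z(549,130),s,S(332,328)), tri(f,Z(549,163),s,S(332,360)))
hsv=cv2.cvtColor(im,cv2.COLOR_BGR2HSV)
print(im[263,118],im[290,166],im[145,268],im[245,120], im[280,190])
# levers
def lever(f,box,thr):
    x0,y0,x1,y1=box
    c=f['image'][y0:y1,x0:x1].astype(int); 
    m=((c.min(2)>thr[0])).astype(np.uint8)
    n,l,st,ce=cv2.connectedComponentsWithStats(m)
    k=1+np.argmax(st[1:,4]); ys,xs=np.where(l==k)
    p=np.array([onz(f,a+x0,b+y0,.008)[:2] for a,b in zip(xs,ys)])
    r=cv2.minAreaRect(p.astype(np.float32)*1000)
    return st[k,4],r,p.mean(0)
for b in [(100,248,140,278),(152,270,184,310),(252,132,290,158)]:
    c=f['image'][b[1]:b[3],b[0]:b[2]].min(2); 
    print(b,np.percentile(c,[10,50,80,90,95,99]))
    t=cv2.threshold(c,0,255,cv2.THRESH_OTSU)[0]; print(t,lever(f,b,[t]),)
print('tool',onz(f,20,380,.01),onz(f,105,315,.01))
print('clamp ring',onz(f,*Z(305,408),.016),'lug',onz(f,*Z(308,436),.016), onz(s,*S(426,222),.016),onz(s,*S(405,213),.016))
print('tin',onz(f,226,291,.024),'dish',onz(f,332,133,.02),'lamp',onz(f,306,115,.02))
E
```

```text
cab top scene [[0.651, -0.16, 0.088], [0.883, -0.165, 0.088], [0.889, 0.09, 0.088], [0.672, 0.089, 0.088]]
cab side [[0.877, 0.099, 0.088], [0.87, -0.155, 0.088], [0.637, -0.146, 0.088], [0.646, 0.105, 0.088]]
front panel top ends [[0.482, -0.15, 0.078], [0.496, 0.097, 0.078]] [[0.485, 0.104, 0.078], [0.473, -0.136, 0.078]]
post top [0.56011654 0.12868659 0.124     ] tri (array([0.55800032, 0.12939715, 0.12228863]), np.float64(0.0022885806610854413)) (array([0.55903919, 0.1285872 , 0.0710385 ]), np.float64(0.005127681612327454))
[144 153 157] [161 170 173] [102 109 111] [143 145 147] [147 151 151]
(100, 248, 140, 278) [119.8 141.  144.  146.  149.  159. ]
109.0 (np.int32(1097), ((441.4810791015625, -398.6193542480469), (131.49716186523438, 98.04442596435547), 45.22041702270508), array([ 0.44190256, -0.39745383]))
(152, 270, 184, 310) [128.   145.   148.   156.   158.   161.21]
119.0 (np.int32(1185), ((609.9176635742188, -352.83551025390625), (90.19851684570312, 130.94317626953125), 50.310054779052734), array([ 0.61096617, -0.35183799]))
(252, 132, 290, 158) [134.7 149.  151.  153.  160.  163. ]
119.0 (np.int32(909), ((423.4652099609375, 264.6698913574219), (134.41958618164062, 122.20188903808594), 45.33150100708008), array([0.4225896 , 0.26406648]))
tool [ 0.54867175 -0.7754676   0.01      ] [ 0.55285068 -0.52340879  0.01      ]
clamp ring [ 0.58042282 -0.23534806  0.016     ] lug [ 0.60660193 -0.25372854  0.016     ] [ 0.57442374 -0.2277065   0.016     ] [ 0.60291409 -0.24024237  0.016     ]
tin [ 0.73922905 -0.24311623  0.024     ] dish [0.54711769 0.45241832 0.02      ] lamp [0.41910168 0.45606266 0.02      ]
```

```bash
cat >> h.py <<'E'
def lever(f,box,z=.008,vals=False,thr=8):
    x0,y0,x1,y1=box
    c=f['image'][y0:y1,x0:x1].astype(int); d=c[...,2]-c[...,0]
    if vals: print(np.percentile(d,[10,50,80,90,95,99]))
    m=(d>thr).astype(np.uint8); m=cv2.morphologyEx(m,cv2.MORPH_CLOSE,np.ones((3,3),np.uint8))
    n,l,st,ce=cv2.connectedComponentsWithStats(m)
    k=1+np.argmax(st[1:,4]); ys,xs=np.where(l==k)
    p=np.array([onz(f,a+x0,b+y0,z)[:2] for a,b in zip(xs,ys)])
    r=cv2.minAreaRect((p*1000).astype(np.float32))
    e=np.linalg.eigh(np.cov(p.T))[1][:,1]
    return int(st[k,4]),'rect c',np.round(r[0],1),np.round(r[1],1),'axis deg',round(float(np.degrees(np.arctan2(e[1],e[0]))),1)
E
python3 - <<'E'
from h import *
f=load('scene0');s=load('side0')
for b in [(100,248,140,278),(152,270,184,310),(252,132,290,158)]: print(lever(f,b,vals=True))
print(lever(s,(255,275,310,298),vals=True))
E
```

```text
[ 4.  5.  7. 11. 12. 13.]
(177, 'rect c', array([ 442.1, -396.5]), array([98.6, 19.2]), 'axis deg', -161.9)
[ 4.  5.  6. 12. 13. 14.]
(195, 'rect c', array([ 612.3, -351.6]), array([19.1, 98.3]), 'axis deg', 168.2)
[ 4.  5.  6.  9. 12. 13.]
(106, 'rect c', array([421.3, 264.8]), array([100.7,  20.9]), 'axis deg', -177.8)
[-3. -2. -1.  1.  2.  2.]Traceback (most recent call last):
  File "<stdin>", line 4, in <module>
  File "h.py", line 28, in lever
    k=1+np.argmax(st[1:,4]); ys,xs=np.where(l==k)
        ~~~~~~~~~^^^^^^^^^^
    return _wrapfunc(a, 'argmax', axis=axis, out=out, **kwds)
    return bound(*args, **kwds)
ValueError: attempt to get argmax of an empty sequence
```

```bash
cat >> h.py <<'E'
def go(x,y,z,phi=None,o=None):
    """print tool-axis shift (cm) and twist to bring TCP to x,y,z with jaw axis at phi deg (mod 180)"""
    o=o or get_obs(); M=R.from_rotvec(o['orientation']).as_matrix()
    s=M.T@(np.array([x,y,z])-o['tcp_pos'])*100
    a=np.degrees(np.arctan2(M[1,2],M[0,2])); tw=0
    if phi is not None: tw=-np.radians((phi-a+90)%180-90)
    print('shift',np.round(s,2),'twist',round(float(tw),3),'| phi now',round(float(a),1),'tcp',np.round(o['tcp_pos'],4),'F',np.round(o['contact_force'],1),'w',round(o['grip_width'],4),'t',round(o['clock'],2),'tilt',np.round(M[2],3),'j7',round(o['joints'][6],2))
E
python3 -c "
from h import *
go(.442,-.3965,.30,-71.9)"
```

```text
shift [-26.14  10.41 -14.15] twist 0.068 | phi now -68.0 tcp [ 0.2527 -0.6257  0.404 ] F [ 0.4 -0.3  0. ] w 0.0852 t 0.15 tilt [ 0.    -1.    -0.001] j7 -0.08
```

```bash
python3 -m jog '[[[-5,2,-3],0.03,-1],[[-10,4,-5.5],0.068,-1],[[-15,6,-8],0.068,-1],[[-20,8,-11],0.068,-1],[[-26.1,10.4,-14.1],0.068,-1],[[-26.1,10.4,-14.1],0.068,-1],[[-26.1,10.4,-14.1],0.068,-1]]' 40; python3 - <<'E'
from h import *
f=snap('wrist','w1'); go(.442,-.3965,.178,-71.9); print(proj(f,(.442,-.3965,.008)))
E
```

```text
clock: 1.02
tcp_pos: [0.4423, -0.397, 0.3003]
orientation: [-0.329, 2.051, -2.05]
contact_force: [-0.8, -0.5, 1.3]
grip_width: 0.0853
shift [-0.13 12.28 -0.16] twist -0.001 | phi now -72.0 tcp [ 0.4414 -0.3984  0.3008] F [-0.7  0.2  0.2] w 0.0857 t 1.07 tilt [ 0.001 -1.     0.001] j7 -0.65
(np.float64(255.06236512507945), np.float64(184.16535160494212))
```

View pics/w1.png

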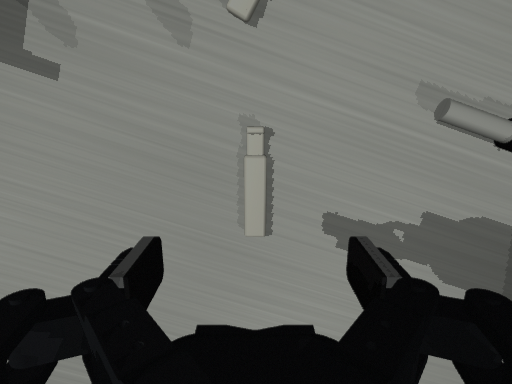

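The wrist view shows the lever centred at (255,183), upright and matching the prediction, so I'll descend and grip it.

```bash
python3 -m jog '[[[0,5,-0.1],0,-0.4],[[0,9,-0.1],0,-0.4],[[0,11.5,-0.1],0,-0.4],[[-0.1,12.3,-0.1],0,-0.4],[[-0.1,12.4,-0.1],0,-0.4],[[-0.1,12.4,-0.1],0,1],[[-0.1,12.4,-0.1],0,1],[[-0.1,12.4,-0.1],0,1],[[-0.1,12.4,-0.1],0,1],[[-0.1,12.4,-0.1],0,1]]' 40; python3 -c "
from h import *
go(.442,-.3965,.178,-71.9)"
```

```text
clock: 2.33
tcp_pos: [0.443, -0.3966, 0.1779]
orientation: [-0.325, 2.049, -2.052]
contact_force: [-0.7, 0.5, 6.9]
grip_width: 0.0184
shift [ 0.09 -0.01 -0.04] twist -0.0 | phi now -71.9 tcp [ 0.443  -0.3966  0.1779] F [-0.7  0.5  6.9] w 0.0184 t 2.33 tilt [-0.001 -1.     0.002] j7 -0.67
```

```bash
python3 -m jog '[[[0,-2,0],0,1],[[0,-6,0],0,1],[[0,-12,0],0,1],[[0,-17,0],0,1],[[0,-20,0],0,1],[[0,-20,0],0,1]]'; python3 -c "
from h import *
go(.50,-.03,.38,-92)"
```

```text
clock: 3.08
tcp_pos: [0.4431, -0.3965, 0.3809]
orientation: [-0.321, 2.044, -2.054]
contact_force: [-0.4, -0.1, -0.8]
grip_width: 0.0187
shift [-1.679e+01 -3.000e-02 -3.307e+01] twist 0.351 | phi now -71.9 tcp [ 0.4431 -0.3965  0.3809] F [-0.4 -0.1 -0.8] w 0.0187 t 3.08 tilt [-0.004 -1.     0.006] j7 -0.65
```

```bash
python3 -m jog '[[[-2.5,0,-5],0.1,1],[[-5,0,-10],0.2,1],[[-7.5,0,-15],0.35,1],[[-10,0,-20],0.35,1],[[-12.5,0,-25],0.35,1],[[-15,0,-30],0.35,1],[[-16.8,0,-33],0.35,1],[[-16.8,0,-33],0.35,1],[[-16.8,0,-33],0.35,1]]'; python3 - <<'E'
from h import *
f=snap('wrist','w2'); snap('scene','s2'); go(.5,-.03,.38,-92)
E
```

```text
clock: 4.2
tcp_pos: [0.4993, -0.0311, 0.3761]
orientation: [-0.037, -2.202, 2.204]
contact_force: [-0.1, -0.1, -0.8]
grip_width: 0.0184
shift [-0.05 -0.37 -0.18] twist -0.002 | phi now -92.1 tcp [ 0.4994 -0.0318  0.3763] F [-0.3 -0.9  0.3] w 0.0182 t 4.3 tilt [ 0.001 -1.     0.001] j7 -1.72
```

View pics/w2.png

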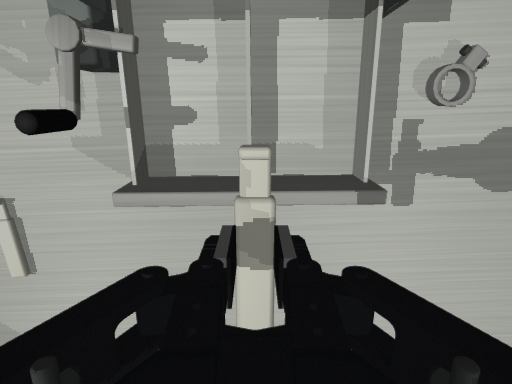

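```bash
python3 - <<'E'
from h import *
f=load('w2'); print(f['origin'], proj(f,(.49,0,.078)))
p=lambda u,v,z:print((u,v),np.round(onz(f,u,v,z),4))
print('outer top');p(114,205,.078);p(386,203,.078)
print('inner top');p(114,193,.078);p(385,190,.078)
print('divider top z .046');p(248,20,.046);p(250,140,.046)
print('walls .05');p(119,40,.05);p(132,180,.05);p(380,20,.05);p(366,178,.05)
print('pivot .09');p(64,33,.09);p(64,33,.1);print('post top');p(27,122,.124);print('bottom');p(72,120,.074)
print('clamp');p(454,87,.016);p(480,56,.016)
print('cab front');p(390,5,.088)
g=load('s2')
Z=lambda a,b:(90+a/3,120+b/3)
print(tri(g,Z(600,210),f,(64,33)))
E
```

```text
[ 0.56581382 -0.03272067  0.34583909] (np.float64(221.24871475156925), np.float64(192.99565204702265))
outer top
(114, 205) [0.482  0.0987 0.078 ]
(386, 203) [ 0.4753 -0.1497  0.078 ]
inner top
(114, 193) [0.4933 0.0969 0.078 ]
(385, 190) [ 0.4877 -0.1478  0.078 ]
divider top z .046
(248, 20) [ 0.6377 -0.0295  0.046 ]
(250, 140) [ 0.5332 -0.0272  0.046 ]
walls .05
(119, 40) [0.6248 0.0844 0.05  ]
(132, 180) [0.4984 0.0907 0.05  ]
(380, 20) [ 0.6328 -0.1436  0.05  ]
(366, 178) [ 0.4925 -0.1402  0.05  ]
pivot .09
(64, 33) [0.6231 0.1093 0.09  ]
(64, 33) [0.6208 0.1038 0.1   ]
post top
(27, 122) [0.5597 0.1278 0.124 ]
bottom
(72, 120) [0.5586 0.1249 0.074 ]
clamp
(454, 87) [ 0.5763 -0.2362  0.016 ]
(480, 56) [ 0.6048 -0.2579  0.016 ]
cab front
(390, 5) [ 0.634  -0.1361  0.088 ]
(array([0.63258705, 0.13380023, 0.04843863]), np.float64(0.0024208827783923485))
```

```bash
python3 -c "
from h import *
go(.566,.010,.196,-91.5)"
```

```text
shift [-6.52 18.02 -4.43] twist -0.01 | phi now -92.1 tcp [ 0.4994 -0.0318  0.3763] F [-0.3 -0.9  0.3] w 0.0182 t 4.3 tilt [ 0.001 -1.     0.001] j7 -1.72
```

```bash
python3 -m jog '[[[-3,0,-2],0,1],[[-6.5,2,-4.4],-0.01,1],[[-6.5,6,-4.4],-0.01,1],[[-6.5,11,-4.4],-0.01,1],[[-6.5,15,-4.4],-0.01,1],[[-6.5,17,-4.4],-0.01,1],[[-6.5,17.5,-4.4],-0.01,1],[[-6.5,17.5,-4.4],-0.01,1]]'; python3 -c "
from h import *
go(.566,.010,.195,-91.5)"
```

```text
clock: 5.3
tcp_pos: [0.5665, 0.0107, 0.202]
orientation: [-0.028, -2.208, 2.209]
contact_force: [0.3, 0.4, -0.3]
grip_width: 0.0184
shift [0.05 0.7  0.07] twist 0.001 | phi now -91.5 tcp [0.5665 0.0107 0.202 ] F [ 0.3  0.4 -0.3] w 0.0184 t 5.3 tilt [-0. -1.  0.] j7 -1.85
```

```bash
python3 -m jog '[[[0,0.4,0],0,1],[[0,0.7,0],0,1],[[0,0.7,0],0,0.4],[[0,0.7,0],0,0.4],[[0,0.7,0],0,0.35],[[0,0.7,0],0,0.35],[[0,-3,0],0,0.35],[[0,-8,0],0,0.35],[[0,-13,0],0,0.35],[[0,-18,0],0,0.35]]'; python3 - <<'E'
from h import *
f=snap('wrist','w3'); snap('scene','s3'); go(.612,-.3516,.36,-101.8)
E
```

```text
clock: 6.55
tcp_pos: [0.566, 0.0114, 0.3834]
orientation: [-0.027, -2.209, 2.209]
contact_force: [1.4, -0.0, 0.5]
grip_width: 0.0276
shift [-5.26  2.79 36.22] twist 0.181 | phi now -91.4 tcp [0.5679 0.0117 0.3878] F [-0.5 -0.   0.3] w 0.0279 t 6.65 tilt [-0.011 -1.    -0.001] j7 -1.79
```

View pics/w3.png

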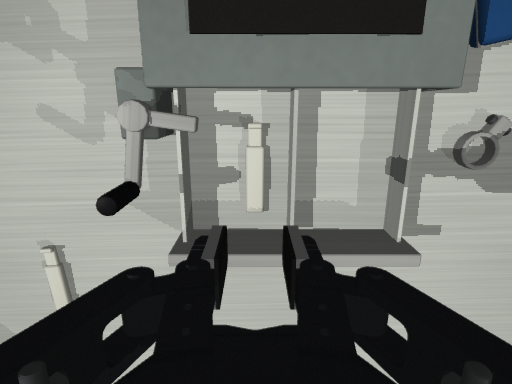

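View pics/s3.png

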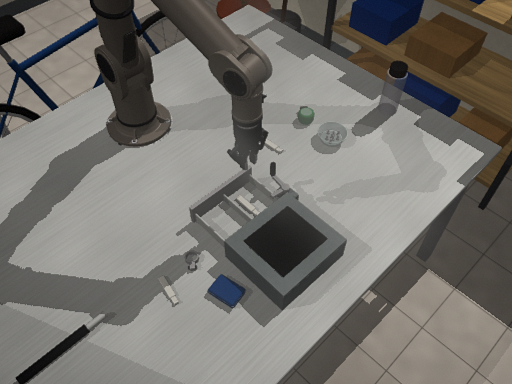

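The wrist view shows lever 1 lying in the left bay at (255,170). Lever 3 is at (60,280). I'll go for lever 3 next.

```bash
python3 - <<'E'
from h import *
f=load('w3')
p=lambda u,v,z:print((u,v),np.round(onz(f,u,v,z),4))
print('cab top front edge');p(142,86,.088);p(465,88,.088)
print('panel outer');p(169,264,.078);p(420,263,.078)
print('pivot');[p(134,116,z) for z in (.066,.076,.09,.106)]
print('nose tip');p(197,125,.066)
print('post');p(107,205,.124)
w=load('w2')
print(tri(w,(64,33),f,(134,116)))
print('tri post',tri(w,(27,122),f,(107,205)))
s=load('scene0')
print(lever(load('s3'),(152,270,184,310)))
go(.421,.265,.30,-87.8)
E
```

```text
cab top front edge
(142, 86) [0.65   0.1022 0.088 ]
(465, 88) [ 0.6422 -0.1619  0.088 ]
panel outer
(169, 264) [0.4829 0.0991 0.078 ]
(420, 263) [ 0.4781 -0.1496  0.078 ]
pivot
(134, 116) [0.6259 0.1202 0.066 ]
(134, 116) [0.6261 0.1164 0.076 ]
(134, 116) [0.6264 0.1111 0.09  ]
(134, 116) [0.6268 0.1049 0.106 ]
nose tip
(197, 125) [0.6165 0.0637 0.066 ]
post
(107, 205) [0.5602 0.1278 0.124 ]
(array([0.62599325, 0.11609444, 0.07740819]), np.float64(0.0005040450314876464))
tri post (array([0.55970433, 0.12851347, 0.12284054]), np.float64(0.0002674193458113765))
(185, 'rect c', array([ 613.1, -351.6]), array([19.3, 96.8]), 'axis deg', 169.0)
shift [ 15.4    8.64 -24.95] twist -0.063 | phi now -91.4 tcp [0.5679 0.0117 0.3878] F [-0.5 -0.   0.3] w 0.0279 t 6.65 tilt [-0.011 -1.    -0.001] j7 -1.79
```

```bash
python3 -m jog '[[[3,0,-5],0,0],[[6,0,-10],-0.06,-0.4],[[9,1,-15],-0.06,-0.4],[[12,3,-20],-0.06,-0.4],[[15,6,-24.5],-0.06,-0.4],[[15.4,8.6,-25],-0.063,-0.4],[[15.4,8.6,-25],-0.063,-0.4],[[15.4,8.6,-25],-0.063,-0.4]]'; python3 - <<'E'
from h import *
f=snap('wrist','w4'); print(proj(f,(.421,.265,.008)),lever(f,(200,120,320,235),vals=True)); go(.421,.265,.178,-87.8)
E
```

```text
clock: 7.65
tcp_pos: [0.4191, 0.2645, 0.2962]
orientation: [-0.04, 2.202, -2.202]
contact_force: [0.8, -1.0, -0.1]
grip_width: 0.0597
[ 3.  4.  5. 10. 11. 12.]
(np.float64(254.97746293681772), np.float64(183.2519636338849)) (2108, 'rect c', array([422.3, 266.7]), array([97.5, 18.8]), 'axis deg', -177.2)
shift [-0.15 11.86 -0.04] twist -0.002 | phi now -87.9 tcp [0.4194 0.2644 0.2966] F [ 0.6 -1.2  0. ] w 0.0598 t 7.7 tilt [-0.001 -1.    -0.   ] j7 -2.38
```

View pics/w4.png

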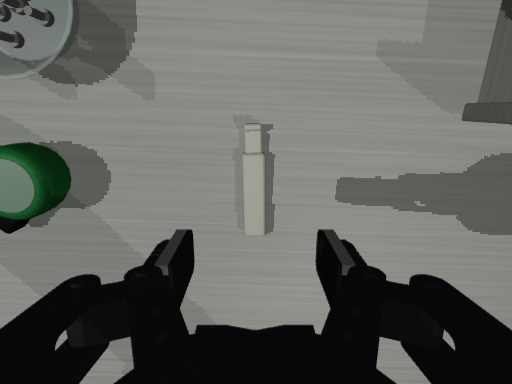

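Lever 3 is centred at (254,182). I'll descend and grip it.

```bash
python3 -m jog '[[[-0.2,5,-0.1],0,-0.4],[[-0.3,9,-0.1],0,-0.4],[[-0.3,11.3,-0.1],0,-0.4],[[-0.3,11.9,-0.1],0,-0.4],[[-0.3,11.9,-0.1],0,-0.4],[[-0.3,11.9,-0.1],0,1],[[-0.3,11.9,-0.1],0,1],[[-0.3,11.9,-0.1],0,1],[[-0.3,11.9,-0.1],0,1],[[-0.3,11.9,-0.1],0,1]]' 40; python3 -m jog '[[[0,-3,0],0,1],[[0,-8,0],0,1],[[0,-14,0],0,1],[[0,-18,0],0,1],[[0,-18,0],0,1]]'; python3 -c "
from h import *
go(.566,.052,.345,-91.5)"
```

```text
clock: 8.95
tcp_pos: [0.4217, 0.2664, 0.1776]
orientation: [-0.041, 2.202, -2.201]
contact_force: [-0.1, -1.3, 6.3]
grip_width: 0.019
clock: 9.57
tcp_pos: [0.422, 0.2669, 0.3603]
orientation: [-0.035, 2.203, -2.195]
contact_force: [-0.2, 0.0, -2.0]
grip_width: 0.0179
shift [-13.55   1.54  22.03] twist 0.065 | phi now -87.8 tcp [0.422  0.2669 0.3603] F [-0.2  0.  -2. ] w 0.0179 t 9.57 tilt [-0.006 -1.    -0.004] j7 -2.34
```

```bash
python3 -m jog '[[[-3,0,5],0.03,1],[[-6,0,10],0.065,1],[[-9,0,15],0.065,1],[[-12,0,20],0.065,1],[[-13.5,1,22.2],0.065,1],[[-13.5,1.5,22.2],0.065,1],[[-13.5,1.5,22.2],0.065,1]]'; python3 - <<'E'
from h import *
f=snap('wrist','w5');go(.566,.050,.197,-91.5)
E
```

```text
clock: 10.45
tcp_pos: [0.5639, 0.0506, 0.3404]
orientation: [-0.024, -2.208, 2.207]
contact_force: [-0.1, 0.5, -1.4]
grip_width: 0.0182
shift [-0.23 14.4   0.1 ] twist 0.002 | phi now -91.4 tcp [0.564 0.051 0.341] F [-0.3  0.7  0.8] w 0.0183 t 10.5 tilt [ 0.002 -1.    -0.   ] j7 -1.89
```

View pics/w5.png

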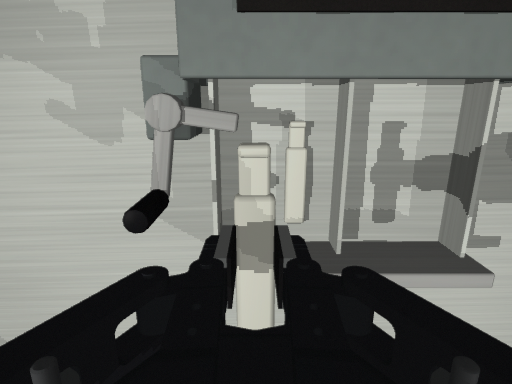

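```bash
python3 -m jog '[[[0,4,0.1],0,1],[[0,9,0.1],0,1],[[0,12.5,0.1],0,1],[[0,13.8,0.1],0,1],[[0,14.4,0.1],0,1],[[0,14.5,0.1],0,1],[[0,14.5,0.1],0,0.4],[[0,14.5,0.1],0,0.35],[[0,14.5,0.1],0,0.35],[[0,14.5,0.1],0,0.35]]'; python3 -m jog '[[[0,-3,0],0,0.35],[[0,-8,0],0,0.35],[[0,-13,0],0,0.35],[[0,-17,0],0,0.35],[[0,-17,0],0,0.35]]'; python3 - <<'E'
from h import *
f=snap('wrist','w6');snap('scene','s6');go(.613,-.3516,.33,-101.5)
E
```

```text
clock: 11.75
tcp_pos: [0.5649, 0.0486, 0.1969]
orientation: [-0.029, -2.208, 2.208]
contact_force: [0.4, 0.7, 0.6]
grip_width: 0.0279
clock: 12.38
tcp_pos: [0.5658, 0.0488, 0.3704]
orientation: [-0.037, -2.213, 2.21]
contact_force: [0.1, -0.1, 0.3]
grip_width: 0.0276
shift [-5.89  3.67 39.87] twist 0.174 | phi now -91.5 tcp [0.5646 0.0485 0.3667] F [-1.4 -0.9  0.4] w 0.0282 t 12.47 tilt [-0. -1.  0.] j7 -1.88
```

View pics/w6.png

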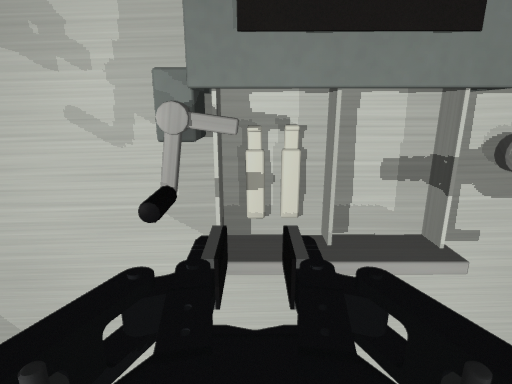

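Both levers now lie in the left bay at (255,172) and (290,170). Next is the last lever.

```bash
python3 -m jog '[[[-1,0,5],0.05,0],[[-2,0,10],0.1,-0.4],[[-3,0,15],0.17,-0.4],[[-4,0,20],0.17,-0.4],[[-5,0,25],0.17,-0.4],[[-5.5,1,30],0.17,-0.4],[[-5.9,2,35],0.17,-0.4],[[-5.9,3.7,39.8],0.174,-0.4],[[-5.9,4,39.8],0.174,-0.4],[[-5.9,4,39.8],0.174,-0.4]]'; python3 - <<'E'
from h import *
f=snap('wrist','w7'); print(proj(f,(.613,-.3516,.008)),lever(f,(200,100,320,235),vals=True)); go(.613,-.3516,.178,-101.5)
E
```

```text
clock: 13.72
tcp_pos: [0.613, -0.3501, 0.3245]
orientation: [-0.209, -2.117, 2.113]
contact_force: [0.5, 1.1, -0.0]
grip_width: 0.0597
[ 3.  4.  5.  9. 11. 12.]
(np.float64(257.47944319922357), np.float64(176.1835565168372)) (1826, 'rect c', array([ 612.6, -350.9]), array([18.8, 98.6]), 'axis deg', 167.8)
shift [-1.000e-02  1.474e+01  2.700e-01] twist 0.002 | phi now -101.4 tcp [ 0.6136 -0.3492  0.3254] F [-0.4 -0.   0.6] w 0.0599 t 13.78 tilt [ 0.002 -1.    -0.002] j7 -1.38
```

View pics/w7.png

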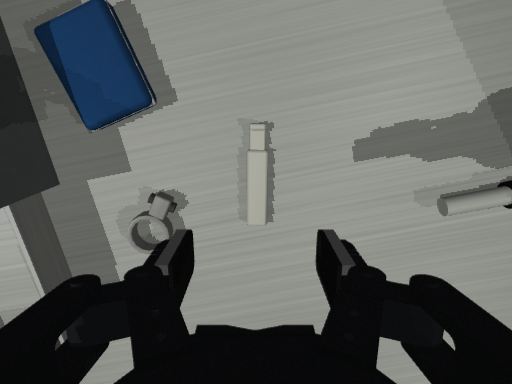

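The lever is centred at (257,175) and the clamp is at (152,228), well clear. I'll grip the lever.

```bash
python3 -m jog '[[[0,5,0.2],0,-0.4],[[0,10,0.2],0,-0.4],[[0,13.5,0.2],0,-0.4],[[0,14.7,0.2],0,-0.4],[[0,14.8,0.2],0,-0.4],[[0,14.8,0.2],0,1],[[0,14.8,0.2],0,1],[[0,14.8,0.2],0,1],[[0,14.8,0.2],0,1],[[0,14.8,0.2],0,1]]' 40; python3 -m jog '[[[0,-3,0],0,1],[[0,-8,0],0,1],[[0,-14,0],0,1],[[0,-18,0],0,1],[[0,-18,0],0,1]]'; python3 -c "
from h import *
go(.564,.031,.345,-91.5)"
```

```text
clock: 15.02
tcp_pos: [0.6136, -0.3531, 0.1805]
orientation: [-0.215, -2.116, 2.118]
contact_force: [-1.0, 0.4, 6.3]
grip_width: 0.018
clock: 15.65
tcp_pos: [0.6139, -0.3534, 0.3639]
orientation: [-0.222, -2.116, 2.123]
contact_force: [-0.2, -0.3, -0.4]
grip_width: 0.018
shift [ 12.56   1.7  -36.68] twist -0.174 | phi now -101.5 tcp [ 0.6139 -0.3534  0.3639] F [-0.2 -0.3 -0.4] w 0.018 t 15.65 tilt [-0.008 -1.     0.002] j7 -1.37
```

```bash
python3 -m jog '[[[1.5,0,-5],-0.05,1],[[3,0,-10],-0.1,1],[[5,0,-15],-0.174,1],[[7,0,-20],-0.174,1],[[8.5,0,-25],-0.174,1],[[10.5,0.5,-30],-0.174,1],[[12,1,-35],-0.174,1],[[12.5,1.7,-36.7],-0.174,1],[[12.5,1.7,-36.7],-0.174,1]]'; python3 - <<'E'
from h import *
g=load('w6'); print(onz(g,255,180,.022),onz(g,290,180,.022),onz(g,217,180,.05),onz(g,333,180,.046))
f=snap('wrist','w8');go(.564,.034,.210,-91.5)
E
```

```text
clock: 16.77
tcp_pos: [0.5629, 0.0327, 0.3406]
orientation: [-0.024, -2.208, 2.209]
contact_force: [-0.6, -1.0, 0.2]
grip_width: 0.0181
[0.5583896  0.04978173 0.022     ] [0.55743348 0.01264918 0.022     ] [0.5658609  0.08639313 0.05      ] [ 0.56201184 -0.02687026  0.046     ]
shift [-0.08 13.1  -0.33] twist -0.0 | phi now -91.5 tcp [0.5633 0.0309 0.341 ] F [ 0.9  0.6 -0.5] w 0.0178 t 16.82 tilt [ 0.001 -1.     0.001] j7 -1.86
```

View pics/w8.png

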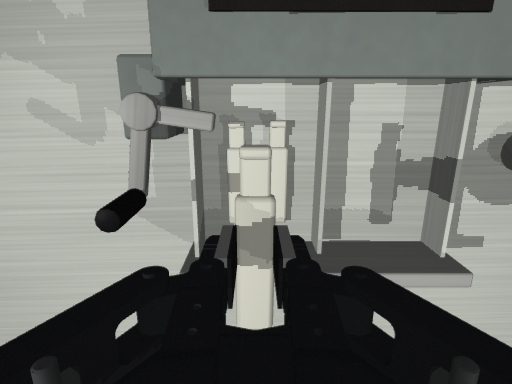

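```bash
python3 -m jog '[[[0,4,0],0,1],[[0,9,0],0,1],[[0,12,0],0,1],[[0,13.2,0],0,1],[[0,13.5,0],0,1],[[0,13.6,0],0,1],[[0,13.6,0],0,0.4],[[0,13.6,0],0,0.3],[[0,13.6,0],0,0.3],[[0,13.6,0],0,0.3]]'; python3 -m jog '[[[0,-3,0],0,0.3],[[0,-8,0],0,0.3],[[0,-13,0],0,0.3],[[0,-17,0],0,0.3],[[0,-17,0],0,0.3]]'; python3 - <<'E'
from h import *
f=snap('wrist','w9');snap('scene','s9');go(.578,-.2345,.33,52)
E
```

```text
clock: 18.08
tcp_pos: [0.5635, 0.0318, 0.2059]
orientation: [-0.029, -2.208, 2.208]
contact_force: [0.6, -0.7, -0.1]
grip_width: 0.0294
clock: 18.7
tcp_pos: [0.5645, 0.032, 0.3794]
orientation: [-0.037, -2.212, 2.211]
contact_force: [0.1, -0.4, -0.5]
grip_width: 0.0301
shift [-2.17  4.57 26.57] twist 0.637 | phi now -91.5 tcp [0.5632 0.0317 0.3756] F [-0.8  0.4  0.4] w 0.0298 t 18.8 tilt [-0. -1.  0.] j7 -1.85
```

View pics/w9.png

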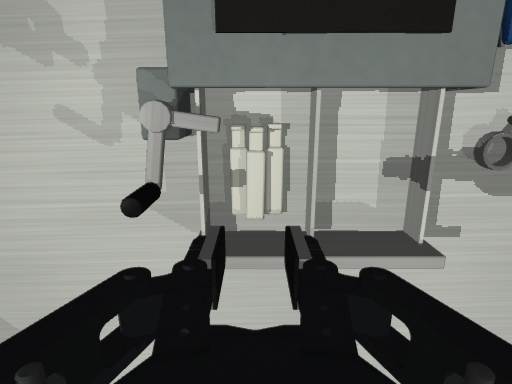

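View pics/s9.png

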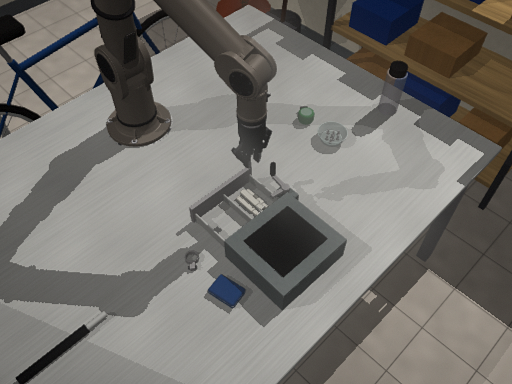

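All three levers lie in the left bay at (238–275,170). Now the clamp.

```bash
python3 -m jog '[[[-0.5,0,5],0.15,0],[[-1,0,10],0.3,-0.6],[[-1.5,0,15],0.45,-0.6],[[-2,1,20],0.62,-0.6],[[-2.2,3,26.5],0.637,-0.6],[[-2.2,4.5,26.5],0.637,-0.6],[[-2.2,4.5,26.5],0.637,-0.6],[[-2.2,4.5,26.5],0.637,-0.6]]'; python3 - <<'E'
from h import *
f=snap('wrist','w10'); go(.577,-.235,.178,53)
E
```

```text
clock: 19.8
tcp_pos: [0.579, -0.2317, 0.3304]
orientation: [-0.63, -1.842, 1.84]
contact_force: [1.5, -0.5, 0.4]
grip_width: 0.0682
shift [-0.03 15.3   0.4 ] twist -0.014 | phi now -127.8 tcp [ 0.5791 -0.2317  0.331 ] F [ 0.2 -0.3  1. ] w 0.0684 t 19.85 tilt [ 0.    -1.    -0.001] j7 -1.96
```

View pics/w10.png

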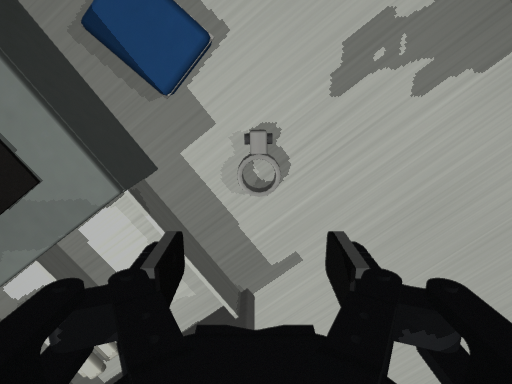

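The ring is centred at (259,174) with its lug straight up, so the jaw angle is right.

```bash
python3 - <<'E'
from h import *
f=load('w10'); p=onz(f,259,174,.014); print(p); go(p[0],p[1],.179,None)
E
```

```text
[ 0.57906091 -0.23613593  0.014     ]
shift [-0.27 15.2   0.37] twist 0.0 | phi now -127.8 tcp [ 0.5791 -0.2317  0.331 ] F [ 0.2 -0.3  1. ] w 0.0684 t 19.85 tilt [ 0.    -1.    -0.001] j7 -1.96
```

```bash
python3 -m jog '[[[-0.2,5,0.35],0,-0.6],[[-0.2,10,0.35],0,-0.6],[[-0.2,13.5,0.35],0,-0.6],[[-0.2,15,0.35],0,-0.6],[[-0.2,15.2,0.35],0,-0.6],[[-0.2,15.2,0.35],0,1],[[-0.2,15.2,0.35],0,1],[[-0.2,15.2,0.35],0,1],[[-0.2,15.2,0.35],0,1],[[-0.2,15.2,0.35],0,1]]' 50; python3 -m jog '[[[0,-3,0],0,1],[[0,-8,0],0,1],[[0,-13,0],0,1],[[0,-16,0],0,1],[[0,-16,0],0,1]]'; python3 -c "
from h import *
go(.560,-.085,.335,-91.5)"
```

```text
clock: 21.1
tcp_pos: [0.5787, -0.2379, 0.181]
orientation: [-0.637, -1.84, 1.84]
contact_force: [-0.8, 1.2, 6.7]
grip_width: 0.0391
clock: 21.72
tcp_pos: [0.5788, -0.2381, 0.3429]
orientation: [-0.642, -1.842, 1.841]
contact_force: [0.3, -0.1, -0.6]
grip_width: 0.0392
shift [ 10.92   0.74 -10.91] twist -0.637 | phi now -128.0 tcp [ 0.5788 -0.2381  0.3429] F [ 0.3 -0.1 -0.6] w 0.0392 t 21.73 tilt [-0.007 -1.    -0.003] j7 -1.95
```

```bash
python3 -m jog '[[[3,0,-3],-0.15,1],[[6,0,-6],-0.3,1],[[9,0,-9],-0.48,1],[[10.9,0.5,-10.9],-0.637,1],[[10.9,0.7,-10.9],-0.637,1],[[10.9,0.7,-10.9],-0.637,1]]'; python3 - <<'E'
from h import *
f=snap('wrist','w11');go(.560,-.085,.198,-91.5)
E
```

```text
clock: 22.48
tcp_pos: [0.5589, -0.0857, 0.3311]
orientation: [-0.031, -2.206, 2.207]
contact_force: [-0.3, -0.1, -0.6]
grip_width: 0.0394
shift [-0.1  13.33 -0.12] twist -0.003 | phi now -91.7 tcp [ 0.559  -0.0861  0.3313] F [-1.1 -0.3 -1.5] w 0.0392 t 22.52 tilt [ 0.001 -1.     0.001] j7 -1.64
```

View pics/w11.png

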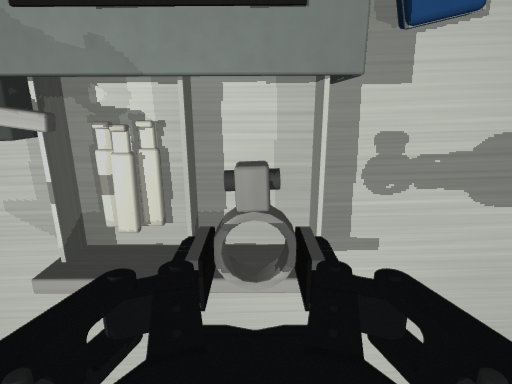

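```bash
python3 -m jog '[[[0,4,-0.1],0,1],[[0,9,-0.1],0,1],[[0,12,-0.1],0,1],[[0,13.1,-0.1],0,1],[[0,13.3,-0.1],0,1],[[0,13.3,-0.1],0,1],[[0,13.3,-0.1],0,-0.1],[[0,13.3,-0.1],0,-0.25],[[0,13.3,-0.1],0,-0.25],[[0,13.3,-0.1],0,-0.25]]'; python3 -m jog '[[[0,-3,0],0,-0.25],[[0,-8,0],0,-0.25],[[0,-13,0],0,-0.25],[[0,-17,0],0,-0.25],[[0,-17,0],0,-0.25]]'; python3 - <<'E'
from h import *
f=snap('wrist','w12');snap('scene','s12');go(.560,.1285,.33)
E
```

```text
clock: 23.78
tcp_pos: [0.5592, -0.0837, 0.1989]
orientation: [-0.029, -2.208, 2.208]
contact_force: [0.2, -0.3, 0.3]
grip_width: 0.0534
clock: 24.4
tcp_pos: [0.5602, -0.0837, 0.3723]
orientation: [-0.037, -2.211, 2.212]
contact_force: [-1.1, 0.2, -0.4]
grip_width: 0.0534
shift [  0.45   3.86 -21.22] twist 0.0 | phi now -91.5 tcp [ 0.5589 -0.0837  0.3686] F [0.3 0.  0.3] w 0.0535 t 24.5 tilt [-0. -1.  0.] j7 -1.63
```

View pics/w12.png

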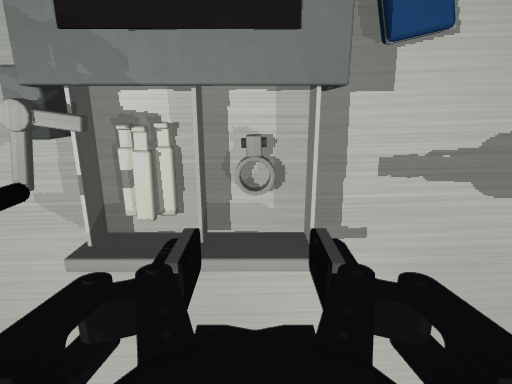

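View pics/s12.png

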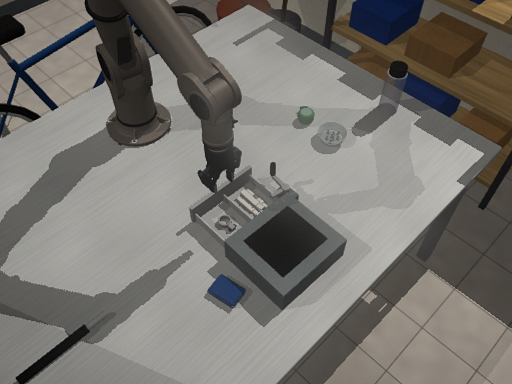

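All three levers and the clamp are in their bays, with the clamp at (254,172). Next I turn the gripper half round and go above the cam post.

```bash
python3 -m jog '[[[0,-2,-4],-0.18,-0.25],[[0,-2,-8],-0.36,-0.25],[[0,-2,-12],-0.54,-0.25],[[0,-2,-16],-0.72,-0.25],[[0.5,-2,-21.2],-0.9,-0.25],[[0.5,-2,-21.2],-1.08,-0.25],[[0.5,-2,-21.2],-1.26,-0.25],[[0.5,-2,-21.2],-1.44,-0.25],[[0.5,-2,-21.2],-1.5,-0.25],[[0.5,-2,-21.2],-1.5,-0.25]]'; python3 -m jog '[[[0,0,0],-0.18,-0.25],[[0,0,0],-0.36,-0.25],[[0,0,0],-0.54,-0.25],[[0,0,0],-0.72,-0.25],[[0,0,0],-0.9,-0.25],[[0,0,0],-1.08,-0.25],[[0,0,0],-1.26,-0.25],[[0,0,0],-1.44,-0.25],[[0,0,0],-1.48,-0.25],[[0,0,0],-1.48,-0.25]]'; python3 - <<'E'
from h import *
f=snap('wrist','w13');go(.5597,.1285,.266,79.4); print(get_obs()['joints'].round(2))
E
```

```text
clock: 25.75
tcp_pos: [0.5594, 0.128, 0.387]
orientation: [-1.164, 1.283, -1.28]
contact_force: [-0.1, 0.5, 0.5]
grip_width: 0.0535
clock: 27.0
tcp_pos: [0.5597, 0.1282, 0.3882]
orientation: [-1.566, 0.151, -0.149]
contact_force: [-0.2, -0.9, -0.1]
grip_width: 0.0534
shift [1.000e-02 1.223e+01 2.000e-02] twist -0.006 | phi now 79.1 tcp [0.5597 0.1283 0.3883] F [ 0.1 -0.8 -0.1] w 0.0533 t 27.05 tilt [-0.001 -1.    -0.   ] j7 0.7
[ 0.33  0.47 -0.88  1.77  0.4   1.09  0.7 ]
```

View pics/w13.png

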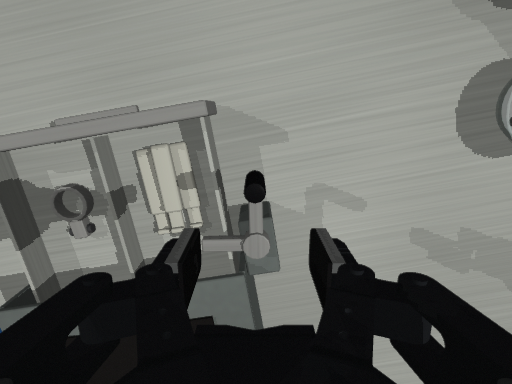

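The post is at (255,180) between the jaws and the lever arm lies in line with the tool. I'll descend and close.

```bash
python3 -m jog '[[[0,4,0],0,-0.25],[[0,8,0],0,-0.25],[[0,11.5,0],0,-0.25],[[0,12.2,0],0,-0.25],[[0,12.2,0],0,-0.25],[[0,12.2,0],0,1],[[0,12.2,0],0,1],[[0,12.2,0],0,1],[[0,12.2,0],0,1],[[0,12.2,0],0,1]]' 25; python3 - <<'E'
from h import *
f=load('w13');print(onz(f,257,245,.077))
o=get_obs();print(o['contact_force'].round(1));go(.5597,.1285,.266,79.4)
M=R.from_rotvec(o['orientation']).as_matrix(); pv=np.array([.626,.116,0])
r0=o['tcp_pos']-pv; a0=np.degrees(np.arctan2(r0[1],r0[0])); L=np.hypot(*r0[:2]); print(a0,L)
for a in range(5,90,5):
    t=np.radians(a0-a); p=pv+[.068*np.cos(t),.068*np.sin(t),o['tcp_pos'][2]]
    print(a,(M.T@(p-o['tcp_pos'])*100).round(1), round(np.radians(a),2))
E
```

```text
clock: 28.3
tcp_pos: [0.5601, 0.1285, 0.2679]
orientation: [-1.566, 0.146, -0.149]
contact_force: [-1.3, -0.4, 6.9]
grip_width: 0.0171
[0.62547076 0.11876244 0.077     ]
[-1.3 -0.4  6.9]
shift [-0.04  0.19 -0.01] twist -0.003 | phi now 79.2 tcp [0.5601 0.1285 0.2679] F [-1.3 -0.4  6.9] w 0.0171 t 28.3 tilt [ 0.002 -1.     0.   ] j7 0.58
169.22463373102968 0.06703600818756641
5 [-0.1  0.   0.6] 0.09
10 [0.  0.  1.2] 0.17
15 [0.1 0.  1.8] 0.26
20 [0.3 0.  2.3] 0.35
25 [0.5 0.  2.9] 0.44
30 [0.8 0.  3.4] 0.52
35 [1.1 0.  3.9] 0.61
40 [1.5 0.  4.4] 0.7
45 [1.9 0.  4.8] 0.79
50 [2.3 0.  5.2] 0.87
55 [2.8 0.  5.6] 0.96
60 [3.3 0.  5.9] 1.05
65 [3.8 0.  6.2] 1.13
70 [4.4 0.  6.4] 1.22
75 [4.9 0.  6.6] 1.31
80 [5.5 0.  6.7] 1.4
85 [6.1 0.  6.8] 1.48
```

```bash
python3 -m jog '[[[0,0,0.6],0.09,1],[[0,0,1.2],0.17,1],[[0.1,0,1.8],0.26,1],[[0.3,0,2.3],0.35,1],[[0.5,0,2.9],0.44,1],[[0.8,0,3.4],0.52,1],[[1.1,0,3.9],0.61,1],[[1.5,0,4.4],0.7,1],[[1.5,0,4.4],0.7,1]]'; python3 - <<'E'
from h import *
o=get_obs();print(o['contact_force'].round(1),o['moment'].round(1));go(.5597,.1285,.266,79.4)
M=R.from_rotvec(o['orientation']).as_matrix(); pv=np.array([.626,.117,0])
r0=o['tcp_pos']-pv; a0=np.degrees(np.arctan2(r0[1],r0[0])); L=np.hypot(*r0[:2]); print(a0,L)
for a in range(5,55,5):
    t=np.radians(a0-a); p=pv+[.068*np.cos(t),.068*np.sin(t),o['tcp_pos'][2]]
    print(a,(M.T@(p-o['tcp_pos'])*100).round(1), round(np.radians(a),2))
snap('scene','s14')
E
```

```text
clock: 29.42
tcp_pos: [0.5836, 0.1688, 0.2679]
orientation: [-1.456, 0.691, -0.695]
contact_force: [0.2, -1.8, 6.9]
grip_width: 0.0177
[ 0.2 -1.8  6.9] [-0.4 -0.1 -0.1]
shift [ 1.62  0.19 -4.39] twist -0.703 | phi now 39.1 tcp [0.5836 0.1688 0.2679] F [ 0.2 -1.8  6.9] w 0.0177 t 29.43 tilt [ 0.002 -1.     0.002] j7 -0.07
129.3234602188231 0.06690704694146361
5 [-0.1  0.   0.6] 0.09
10 [-0.   0.   1.2] 0.17
15 [0.1 0.  1.8] 0.26
20 [0.3 0.  2.3] 0.35
25 [0.5 0.  2.9] 0.44
30 [0.8 0.  3.4] 0.52
35 [1.1 0.  3.9] 0.61
40 [1.5 0.  4.4] 0.7
45 [1.9 0.  4.8] 0.79
50 [2.3 0.  5.2] 0.87
```

View pics/s14.png

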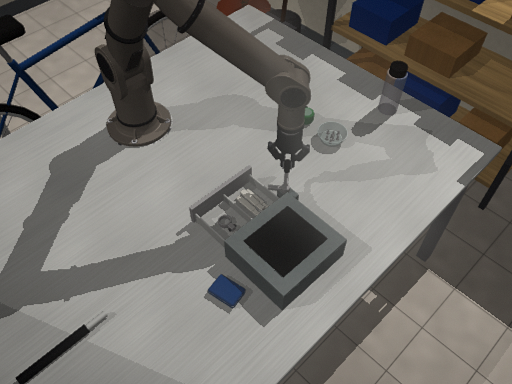

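```bash
python3 -m jog '[[[0,0,0.6],0.09,1],[[0,0,1.2],0.17,1],[[0.1,0,1.8],0.26,1],[[0.3,0,2.3],0.35,1],[[0.5,0,2.9],0.44,1],[[0.8,0,3.4],0.52,1],[[1.1,0,3.9],0.61,1],[[1.5,0,4.4],0.7,1],[[1.7,0,4.6],0.72,1],[[1.7,0,4.6],0.72,1]]'; python3 - <<'E'
from h import *
o=get_obs()
go(.628,.184,.266,0)
pv=np.array([.626,.117,0])
r0=o['tcp_pos']-pv; print(np.degrees(np.arctan2(r0[1],r0[0])))
E
```

```text
clock: 30.72
tcp_pos: [0.6287, 0.1842, 0.2678]
orientation: [-1.194, 1.236, -1.236]
contact_force: [-5.7, -2.0, 11.2]
grip_width: 0.0173
shift [ 0.03  0.18 -0.07] twist -0.036 | phi now -2.1 tcp [0.6287 0.1842 0.2678] F [-5.7 -2.  11.2] w 0.0173 t 30.73 tilt [ 0.001 -1.    -0.001] j7 -0.67
87.71527954086486
```

The lever is at its stop with 5.7 N reaction. I'll release, rise and look.

```bash
python3 -m jog '[[[0,0,-0.05],0,0.2],[[0,0,-0.05],0,0],[[0,0,-0.05],0,0],[[0,0,-0.05],0,0],[[0,-3,0],0,0],[[0,-8,0],0,0],[[0,-13,0],0,0],[[0,-13,0],0,0]]'; python3 - <<'E'
from h import *
f=snap('wrist','w15');go(.39,-.0255,.33,88.5);print(get_obs()['joints'].round(2))
E
```

```text
clock: 31.72
tcp_pos: [0.6301, 0.1855, 0.4017]
orientation: [-1.183, 1.232, -1.238]
contact_force: [0.4, 0.5, -1.2]
grip_width: 0.0428
shift [ 21.93   6.77 -23.18] twist 1.56 | phi now -2.1 tcp [0.6295 0.185  0.3989] F [ 0.7  0.6 -0.5] w 0.0424 t 31.77 tilt [-0.001 -1.     0.004] j7 -0.61
[-0.05  0.49 -0.47  1.59  0.24  1.12 -0.61]
```

View pics/w15.png

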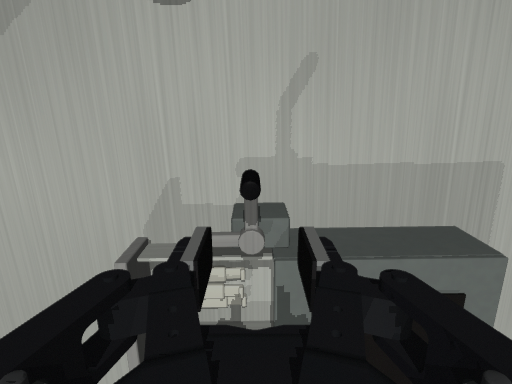

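The cam handle now points out to +y and the nose is clear of the drawer. Next I go in front of the drawer panel.

```bash
python3 -m jog '[[[2,0,-3],-0.18,1],[[5,0,-6],-0.36,1],[[8,0,-9],-0.54,1],[[11,0,-12],-0.72,1],[[14,0,-15],-0.9,1],[[17,0,-18.2],-1.08,1],[[20,0,-18.2],-1.26,1],[[21.5,0,-18.2],-1.44,1],[[21.5,0,-18.2],-1.58,1],[[21.5,0,-18.2],-1.58,1]]'; python3 - <<'E'
from h import *
f=snap('wrist','w16');go(.44,-.0255,.215,88.5);print(get_obs()['joints'].round(2))
p=lambda u,v,z:print((u,v),np.round(onz(f,u,v,z),4))
E
```

```text
clock: 33.02
tcp_pos: [0.4388, -0.0239, 0.3957]
orientation: [-1.57, 0.025, -0.022]
contact_force: [-0.3, -0.2, -0.0]
grip_width: 0.0002
shift [ 0.15 18.09 -0.19] twist -0.005 | phi now 88.2 tcp [ 0.4389 -0.0236  0.3959] F [ 0.4 -0.6  0.3] w 0.0001 t 33.08 tilt [-0.002 -1.     0.   ] j7 1.33
[ 0.6   0.16 -0.74  2.06  0.13  0.97  1.33]
```

View pics/w16.png

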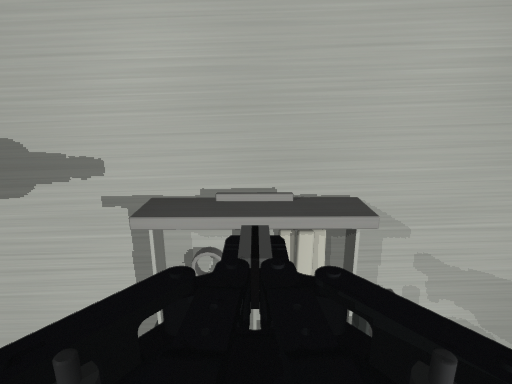

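```bash
python3 -m jog '[[[0,5,-0.2],0,1],[[0,10,-0.2],0,1],[[0,15,-0.2],0,1],[[0,17.5,-0.2],0,1],[[0,18.1,-0.2],0,1],[[0,18.1,-0.2],0,1]]'; python3 - <<'E'
from h import *
go(.44,-.0255,.215,88.5);print(get_obs()['joints'].round(2)); snap('side','d17')
E
```

```text
clock: 33.83
tcp_pos: [0.4394, -0.0252, 0.2159]
orientation: [-1.571, 0.022, -0.022]
contact_force: [0.6, 0.9, 0.1]
grip_width: -0.0002
shift [ 0.06  0.09 -0.03] twist -0.002 | phi now 88.4 tcp [ 0.4394 -0.0252  0.2159] F [0.6 0.9 0.1] w -0.0002 t 33.83 tilt [-0. -1.  0.] j7 1.02
[ 0.42  0.47 -0.59  2.21  0.47  0.59  1.02]
```

View pics/d17.png

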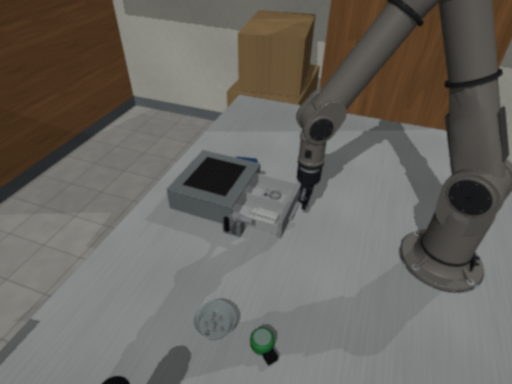

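```bash
python3 -m jog '[[[1.2,0,0],0,1],[[2.2,0,0],0,1],[[3,0,0],0,1],[[4,0,0],0,1],[[5,0,0],0,1],[[6,0,0],0,1],[[7,0,0],0,1],[[8,0,0],0,1],[[9,0,0],0,1],[[10,0,0],0,1]]'; python3 -m jog '[[[1,0,0],0,1],[[2,0,0],0,1],[[3,0,0],0,1],[[4,0,0],0,1],[[4.5,0,0],0,1],[[4.5,0,0],0,1]]'; python3 - <<'E'
from h import *
go(.44,-.0255,.215,88.5);snap('side','d18');snap('scene','s18')
E
```

```text
clock: 35.12
tcp_pos: [0.5398, -0.0282, 0.2157]
orientation: [-1.571, 0.022, -0.022]
contact_force: [-1.2, 0.4, 0.3]
grip_width: -0.0002
clock: 35.88
tcp_pos: [0.5846, -0.0297, 0.2157]
orientation: [-1.571, 0.021, -0.022]
contact_force: [-0.1, -0.8, 0.0]
grip_width: 0.0
shift [-1.447e+01  6.000e-02  1.000e-02] twist -0.002 | phi now 88.4 tcp [ 0.5846 -0.0297  0.2157] F [-0.1 -0.8  0. ] w 0.0 t 35.88 tilt [ 0.001 -1.    -0.   ] j7 1.08
```

View pics/s18.png

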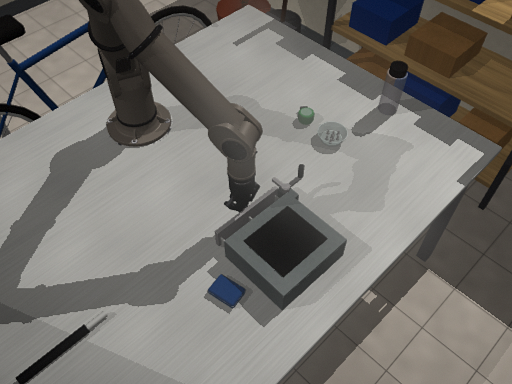

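```bash
python3 -m jog '[[[0.5,0,0],0,1],[[1,0,0],0,1],[[1.5,0,0],0,1],[[1.9,0,0],0,1],[[2.2,0,0],0,1],[[2.5,0,0],0,1],[[2.8,0,0],0,1],[[3.1,0,0],0,1]]';  python3 -m jog '[[[0.2,0,0],0,1],[[0.4,0,0],0,1],[[0.4,0,0],0,1]]'; python3 -m jog '[[[0.2,0,0],0,1],[[0.4,0,0],0,1],[[0.4,0,0],0,1]]'
```

```text
clock: 36.98
tcp_pos: [0.6142, -0.0303, 0.2155]
orientation: [-1.571, 0.024, -0.019]
contact_force: [-6.1, -0.3, 2.0]
grip_width: -0.0001
clock: 37.35
tcp_pos: [0.6199, -0.0304, 0.216]
orientation: [-1.57, 0.02, -0.023]
contact_force: [1.0, 0.6, -0.4]
grip_width: 0.0001
clock: 37.72
tcp_pos: [0.6217, -0.0303, 0.2154]
orientation: [-1.571, 0.025, -0.018]
contact_force: [-8.8, 0.7, 5.1]
grip_width: 0.0003
```

```bash
python3 -m jog '[[[0.15,0,0],0,1],[[0.15,0,0],0,1]]'; python3 -m jog '[[[-1,0,0],0,1],[[-3,0,0],0,1],[[-4.5,-2,0],0,1],[[-4.5,-8,0],0,1],[[-4.5,-14,0],0,1],[[-4.5,-18,0],0,1],[[-4.5,-18,0],0,1]]'; python3 - <<'E'
from h import *
f=snap('wrist','w19');snap('scene','s19');snap('side','d19');go(.6285,.1845,.40,-2)
E
```

```text
clock: 37.98
tcp_pos: [0.6222, -0.0302, 0.2152]
orientation: [-1.572, 0.027, -0.016]
contact_force: [-12.6, 0.2, 8.7]
grip_width: -0.0002
clock: 38.85
tcp_pos: [0.5808, -0.029, 0.3998]
orientation: [-1.571, 0.015, -0.029]
contact_force: [-0.1, -0.8, -1.4]
grip_width: 0.0
shift [ 4.32 -0.53 21.55] twist -1.564 | phi now 88.4 tcp [ 0.5793 -0.0297  0.3948] F [-0.6 -0.5 -0.5] w -0.0001 t 39.0 tilt [-0.001 -1.    -0.   ] j7 1.23
```

View pics/w19.png

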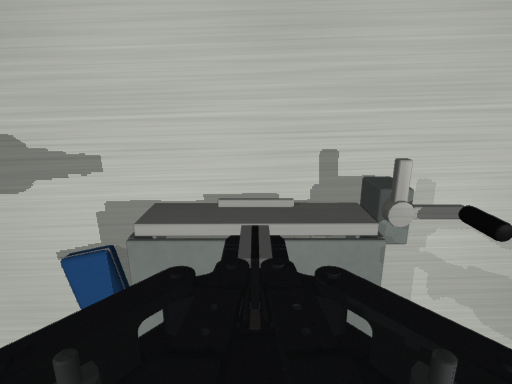

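View pics/d19.png

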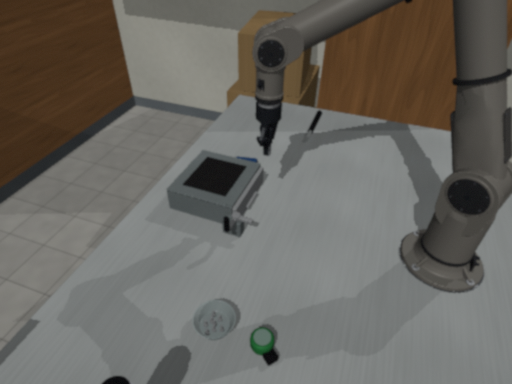

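The drawer is home: the panel is flush with the cabinet at rows 235–237, and it snapped over the detent then held 12.6 N. Now back to the cam post.

```bash
python3 -m jog '[[[1,-0.5,3],0.18,0],[[2,-0.5,6],0.36,0],[[3,-0.5,9],0.54,0],[[4.3,-0.5,12],0.72,0],[[4.3,-0.5,15],0.9,0],[[4.3,-0.5,18],1.08,0],[[4.3,-0.5,21.5],1.26,0],[[4.3,-0.5,21.5],1.44,0],[[4.3,-0.5,21.5],1.578,0],[[4.3,-0.5,21.5],1.578,0]]'; python3 - <<'E'
from h import *
f=snap('wrist','w20');go(.6285,.1845,.267,-2)
p=onz(f,250,190,.124);print(p)
E
```

```text
clock: 40.25
tcp_pos: [0.6283, 0.1844, 0.3989]
orientation: [-1.196, 1.235, -1.234]
contact_force: [0.5, 0.0, 0.1]
grip_width: 0.0426
shift [-0.04 13.21  0.04] twist 0.003 | phi now -1.8 tcp [0.6284 0.1843 0.3991] F [ 0.3  0.5 -0.3] w 0.0429 t 40.3 tilt [ 0.001 -1.    -0.002] j7 -0.56
[0.6238066  0.18442395 0.124     ]
```

View pics/w20.png

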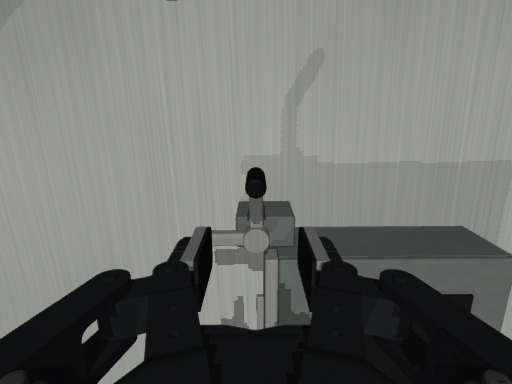

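The post is at (256,182), between the jaws. I'll descend, grip and work out the return arc.

```bash
python3 -m jog '[[[0,5,0],0,0],[[0,9,0],0,0],[[0,12.5,0],0,0],[[0,13.2,0],0,0],[[0,13.2,0],0,0],[[0,13.2,0],0,1],[[0,13.2,0],0,1],[[0,13.2,0],0,1],[[0,13.2,0],0,1]]' 30; python3 - <<'E'
from h import *
o=get_obs();print(o['contact_force'].round(1));go(.6285,.184,.267,-2)
M=R.from_rotvec(o['orientation']).as_matrix(); pv=np.array([.626,.117,0])
r0=o['tcp_pos']-pv; a0=np.degrees(np.arctan2(r0[1],r0[0])); L=np.hypot(*r0[:2]); print(a0,L)
for a in range(5,100,5):
    t=np.radians(a0+a); p=pv+[.0675*np.cos(t),.0675*np.sin(t),o['tcp_pos'][2]]
    print(a,(M.T@(p-o['tcp_pos'])*100).round(1), round(-np.radians(a),2))
E
```

```text
clock: 41.42
tcp_pos: [0.6284, 0.1848, 0.2706]
orientation: [-1.192, 1.234, -1.235]
contact_force: [-3.4, -1.1, 4.9]
grip_width: 0.0168
[-3.4 -1.1  4.9]
shift [0.08 0.36 0.01] twist 0.0 | phi now -2.0 tcp [0.6284 0.1848 0.2706] F [-3.4 -1.1  4.9] w 0.0168 t 41.42 tilt [-0.    -1.     0.001] j7 -0.62
87.96156957098584 0.06782958173885076
5 [ 0.1 -0.  -0.6] -0.09
10 [ 0.1 -0.  -1.2] -0.17
15 [ 0.3 -0.  -1.7] -0.26
20 [ 0.4 -0.  -2.3] -0.35
25 [ 0.7 -0.  -2.9] -0.44
30 [ 0.9 -0.  -3.4] -0.52
35 [ 1.2 -0.  -3.9] -0.61
40 [ 1.6 -0.  -4.3] -0.7
45 [ 2.  -0.  -4.8] -0.79
50 [ 2.4 -0.  -5.2] -0.87
55 [ 2.9 -0.  -5.5] -0.96
60 [ 3.4 -0.  -5.8] -1.05
65 [ 3.9 -0.  -6.1] -1.13
70 [ 4.5 -0.  -6.3] -1.22
75 [ 5.  -0.  -6.5] -1.31
80 [ 5.6 -0.  -6.7] -1.4
85 [ 6.2 -0.  -6.7] -1.48
90 [ 6.8 -0.  -6.8] -1.57
95 [ 7.4 -0.  -6.7] -1.66
```

```bash
python3 -m jog '[[[0.1,0,-0.6],-0.09,1],[[0.1,0,-1.2],-0.17,1],[[0.3,0,-1.7],-0.26,1],[[0.4,0,-2.3],-0.35,1],[[0.7,0,-2.9],-0.44,1],[[0.9,0,-3.4],-0.52,1],[[1.2,0,-3.9],-0.61,1],[[1.6,0,-4.3],-0.7,1],[[2,0,-4.8],-0.79,1],[[2,0,-4.8],-0.79,1]]'; python3 - <<'E'
from h import *
o=get_obs();go(.56,.118,.267,88.4)
M=R.from_rotvec(o['orientation']).as_matrix(); pv=np.array([.626,.117,0])
r0=o['tcp_pos']-pv; a0=np.degrees(np.arctan2(r0[1],r0[0])); L=np.hypot(*r0[:2]); print(a0,L)
E
```

```text
clock: 42.68
tcp_pos: [0.5798, 0.1662, 0.2705]
orientation: [-1.474, 0.636, -0.638]
contact_force: [-3.8, 0.2, 4.3]
grip_width: 0.0168
shift [ 2.16  0.35 -4.75] twist -0.787 | phi now 43.3 tcp [0.5798 0.1662 0.2705] F [-3.8  0.2  4.3] w 0.0168 t 42.67 tilt [ 0.001 -1.     0.001] j7 0.05
133.19657889362696 0.06754702425705701
```

```bash
python3 -m jog '[[[0.1,0,-0.6],-0.09,1],[[0.1,0,-1.2],-0.17,1],[[0.3,0,-1.7],-0.26,1],[[0.4,0,-2.3],-0.35,1],[[0.7,0,-2.9],-0.44,1],[[0.9,0,-3.4],-0.52,1],[[1.2,0,-3.9],-0.61,1],[[1.6,0,-4.3],-0.7,1],[[2,0,-4.8],-0.79,1],[[2,0,-4.8],-0.79,1]]'; python3 - <<'E'
from h import *
o=get_obs();go(.56,.118,.267,88.4)
pv=np.array([.626,.117,0])
r0=o['tcp_pos']-pv; print(np.degrees(np.arctan2(r0[1],r0[0])))
E
python3 -m jog '[[[0,0,-0.3],0,1],[[0,0,-0.6],0,1],[[0,0,-0.6],0,1]]';  python3 - <<'E'
from h import *
o=get_obs();go(.56,.118,.267,88.4)
pv=np.array([.626,.117,0])
r0=o['tcp_pos']-pv; print(np.degrees(np.arctan2(r0[1],r0[0])))
E
```

```text
clock: 43.92
tcp_pos: [0.5585, 0.1186, 0.2705]
orientation: [-1.571, 0.02, -0.021]
contact_force: [-5.2, -1.1, 9.8]
grip_width: 0.017
shift [ 0.15  0.35 -0.05] twist 0.002 | phi now 88.5 tcp [0.5585 0.1186 0.2705] F [-5.2 -1.1  9.8] w 0.017 t 43.92 tilt [ 0.001 -1.    -0.001] j7 0.8
178.68345456174399
clock: 44.3
tcp_pos: [0.5582, 0.1168, 0.2706]
orientation: [-1.564, 0.016, -0.02]
contact_force: [-3.0, 11.3, 0.4]
grip_width: 0.017
shift [0.18 0.36 0.12] twist 0.005 | phi now 88.7 tcp [0.5582 0.1168 0.2706] F [-3.  11.3  0.4] w 0.017 t 44.3 tilt [ 0.003 -1.     0.007] j7 0.81
-179.82276753179318
```

```bash
python3 -m jog '[[[0,0,0.3],0,0.2],[[0,0,0.3],0,-0.1],[[0,0,0.3],0,-0.1],[[0,0,0.3],0,-0.1],[[0,-4,0.3],0,-0.1],[[0,-9,0.3],0,-0.1],[[0,-14,0.3],0,-0.1],[[0,-18,0.3],0,-0.1],[[-4,-18,0.3],0,-0.1],[[-4,-18,0.3],0,-0.1]]'; python3 - <<'E'
from h import *
f=snap('wrist','w21');snap('scene','s21');snap('side','d21');go(.55,.1,.4)
E
```

```text
clock: 45.55
tcp_pos: [0.5166, 0.117, 0.4491]
orientation: [-1.573, 0.019, -0.019]
contact_force: [-0.0, -0.7, -0.4]
grip_width: 0.0468
shift [ 3.14  4.86 -1.53] twist 0.0 | phi now 88.5 tcp [0.5191 0.1161 0.4486] F [-0.2 -0.5  0.4] w 0.0469 t 45.7 tilt [ 0. -1. -0.] j7 0.97
```

View pics/w21.png

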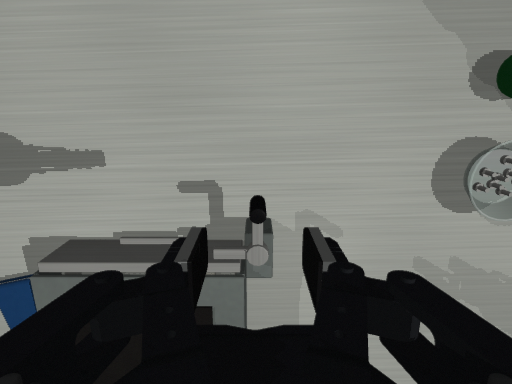

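View pics/s21.png

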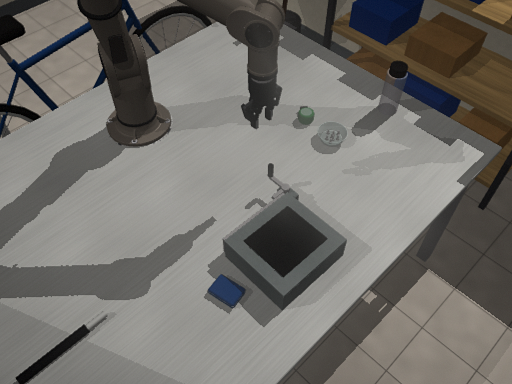

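View pics/d21.png

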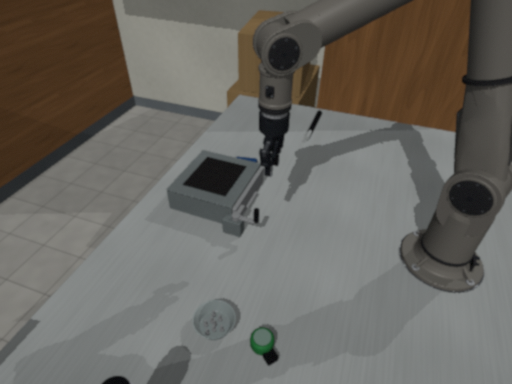

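The cam handle points straight forward, with the nose across the closed panel. I'll check the angle and hand in.

```bash
python3 - <<'E'
from h import *
f=load('w21');a=onz(f,258,256,.077);b=onz(f,258,202,.124);d=b-a;yaw=-1.6
print(a,b,'cam angle',np.radians(np.degrees(np.arctan2(d[1],d[0]))%360-yaw-90))
A=load('scene0')['image'];B=load('s21')['image']
for n,(x0,y0,x1,y1) in dict(lamp=(296,104,316,126),dish=(318,120,348,148),tin=(205,272,247,308)).items():
    print(n,cv2.absdiff(A[y0:y1,x0:x1],B[y0:y1,x0:x1]).mean().round(1))
from bench import hand_in
print(get_obs()['contact_force'].round(1)); hand_in()
E
```

```text
[0.62708837 0.11875402 0.077     ] [0.54326746 0.12008957 0.124     ] cam angle 1.5827895136102486
lamp 3.4
dish 4.5
tin 2.4
[-0.2 -0.5  0.4]
the job is handed in; nothing more can be done
```

I finished the job and handed it in at about 46 s of the 208 s allowed. The hand-in gives no verdict, so the results below are from my own checks.

- **Parts:** I put the three tire levers in the left compartment and the seat clamp in the right one. The third lever rests on top of the other two. No spoke key showed in any view, so I took it as the absent part. I left the long black tool at the table's edge alone, as it is not on your list.
- **Drawer:** I swung the cam lever free to its stop before pushing. The drawer met about 6 N at the detent, snapped over it and then held against 12.6 N. Pictures show its front flush with the cabinet.
- **Cam lever:** I swung it back until it pressed its stop at about 11 N. My last image measurement gives about 1.58 rad against 1.57 for locked, though the post point I picked put it about 84 mm from the pivot instead of 68, so that angle is only rough. The gripper is clear and touching nothing.
- **Bystanders:** The headlamp, dish and tin show only small image differences from the start (mean 2 to 5 grey levels), which fits changed shadows. I did not measure their positions again.

I could not look inside the closed drawer. The last view of its contents, just before the final push, showed everything in place.

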